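Draw the latch of the sample box with its sticky key and hold it

ROBOT

A 7-joint arm with a two-finger parallel gripper is mounted at the origin on the work surface; the furniture and walls round the work are solid. World frame = base frame: x ahead of the robot, y to its left, z up, the work surface at z = 0. Lengths are in m, angles in rad, forces in N, time in s.
With the tool pointing down it reaches from about 0.4 to 0.85 m from the base axis. Payload 10.4 kg.
Tool frame: the origin (TCP) lies midway between the tips of the shut fingers; the grasp point (between the pads) lies 19 mm behind it; x points along the fingers, y is the direction in which the jaws open and shut, and the axes are right-handed (so a half turn about x gives the same grasp; the last joint's range is limited). The gripper opens to 87 mm and grips with 3 to 60 N. Pads are 19 mm wide; open, the fingers measure 117 mm over their backs; the gripper's body (75 mm by 190 mm) begins 51 mm behind the grasp point.
Start: joints at [-1.228, 0.332, -0.065, 1.46, 0.022, 1.35, -0.088], TCP at [0.224, 0.584, 0.223] pointing down, gripper open.
Joint ranges: [-2.6, 2.6], [-0.5, 2.12], [-1.47, 1.34], [0.16, 2.42], [-1.27, 4.41], [0.06, 2.06], [-2.6, 2.6]. Speed limits (rad/s): [2.22, 2.22, 2.79, 2.79, 3.14, 3.14, 3.14].

INTERFACE

Orientations are given as a unit quaternion [x, y, z, w].
In Python, from bench import * gives the robot as it stands.
- The arm moves only by the shell command python3 -m inch 'ROWS' [FORCE]. ROWS is JSON, a list that holds one entry, the list of rows, each a list of 7 numbers: the shift along the world's x, y, z each as a share of 120 mm, from -1 to 1, then the turn, a rotation vector about the world's x, y, z each as a share of 2 pi rad, from -1 to 1, then the closure, from 0 (fully open) to 1 (shut). A call has 1 to 10 rows; each row is the pose to reach, as a shift and turn from the pose commanded when the call began, turning the shorter way round; what a row does not reach only later rows make up. A row lasts 1/10 s, in which the tool goes at most 50 mm and 8.59 degrees, less where a joint would pass 70% of its speed; a pose out of reach is approached as far as the arm can. A call with a number of a shift or a turn outside -1 to 1 is refused whole. A call with a gripper value outside its range is refused whole. The fingers move at their own pace and stop on an object; FORCE is the grip in N (left out, the last holds). Time passes only in rows, so rows that repeat a pose let the fingers close. It gives the time, the measured TCP pose, the force and the opening at its end, in the units of the state.
- read_state(): the state, without advancing time (a new reading comes with each control period).
- camera(name): name is "side" or "top"; returns the picture (384x512x3 uint8, red, green, blue); there is no depth.
- get_calibration(name): a dict with "fx", "fy", "cx", "cy" (pixels), "xyz" and "attitude" of the camera in the world. Camera axes: x right, y up, looking along -z (the intrinsics and any distortion apply to the point x, -y, -z); pixel columns grow to the right and rows downward; lengths in m; the calibration is good to about 2 mm. A picture is of the moment at which its call begins. get_calibration takes no time and is no camera call.
- close_job(): hands the job in, once; it reports no verdict.
The state is a dict: "time": time; "joint_positions": joint angles; "joint_vel": joint speeds; "joint_torque": joint torques, N m; "ee_pos": TCP position; "eef_rot": TCP orientation; "ft_force": force on the tool from outside, world axes, zero at the start; "torque": the same for the moment, N m; "width": finger opening in m.
Only numpy, scipy, OpenCV 4.12 (cv2) and the standard library are available. Lean on these libraries where they do the work, as an engineer would, in place of code of your own. Each camera call takes 0.05 s, during which the arm holds its last target.

TASK

Take the key with the blue grip out of the wooden key stand (leave the red one where it is) and push it straight down into the lock in the lid of the small steel sample box, working it past the sticky pins until its collar sits on the lock. Only then turn it a quarter turn clockwise, seen from above, which draws the latch bolt back. The lock springs back when let go, so finish while still gripping the key and holding it turned; do not disturb the other things on the desk.

Things in the scene. Friction and masses are not known exactly. Their poses are not given: they have to be found in the camera images.
- lockbox: Small grey steel box with a blue lid, 76 (x) x 96 (y) x 60 mm, fixed to the desk; a round steel lock housing (44 mm across, 6 mm high) with a brass plug stands in the middle of the lid, and a flat steel latch bolt runs from it to the box's front. Origin: centre of the underside. Its +x axis points away from the front (latch side), z up. With the lock at rest the long side of the keyway lies along the box's x axis.
- keyhole (a point): Centre of the keyhole on the top face of the lock, 66 mm above the desk, on the vertical turning axis. The keyway is 14.5 x 7 mm and takes the 12 x 5 mm blade (36 mm long) either way round, from straight above; its two long sides are bevelled at the mouth. Two sprung pins at one narrow side, 13 and 25 mm below the face, hold the key back with some 5 to 10 N in all.
- lock_plug (a joint): Turning angle of the lock plug: 0 at rest, grows clockwise seen from above, stop at 1.62 rad; 1.57 is the quarter turn. A spring (0.03 N m at rest, about 0.11 N m at the quarter turn) turns it back. The key has up to about 0.2 rad of turning play in the keyway. The latch bolt slides back 7.5 mm per rad.
- key_stand: Light wooden block, 96 (x) x 40 (y) x 50 mm high, fixed; two slots in its top, at x = -25 and +25 mm from its middle, each with a key standing upright in it, collar on the block. Origin: centre of the underside, z up.
- blue_key: The key to use, with a bright blue grip. Origin: middle of the blade's tip, z up along the key. From the tip: blade 12 (x) x 5 (y) mm, 0 to 36 mm, the first 12 mm tapering to 4 mm in x; collar 20 x 11 mm, 36 to 40 mm; neck 12 x 7 mm, up to 52 mm; flat grip 28 (x) x 8 (y) mm, 52 to 84 mm. In the stand it is upright with its tip 14 mm above the desk and its x axis along the stand's x axis. Weighs about 40 g.
- blue_key_collar (a point): Point on the blue key's axis at the underside of its collar, 36 mm above the tip; meets the keyhole when the key is fully in.
- red_key: A like key with a red grip in the other slot of the stand; not to be moved. Origin at its tip, as for the blue key.
- loupe: Black stand loupe, 40 mm across, 36 mm high, loose on the desk; leave alone. Origin: centre of its underside.
- spare_objective: White microscope objective with a blue band, 26 mm across, 41 mm high, standing loose on the desk; leave alone. Origin: centre of its underside.
- clamp_ring: Black ring, 48 mm across, 12 mm high, lying loose on the desk; leave alone. Origin: centre of its underside.
Not all that is in view belongs to the job. Leave any green look-alike of the lockbox alone. There is more than one size of the blue_key; the job needs the larger.

How it is judged:
By the outcome, as a careful person would: the job done as asked, in the order asked, and still so for the second after the job is handed in, while the arm keeps its last pose, push and grip.
It also fails if it takes over 48 s, if anything falls off the work surface, if the arm or the gripper's body presses on something with over 40 N, if the wrist force passes 120 N, or if a joint passes its speed limit or range.

## Working session

There is one attempt and no reset: what is moved stays moved. The work goes in short steps, Python scripts to look and compute and a shell command to move; the robot and the scene stay as the last step left them, time stands still between calls to the robot, and variables do not carry over. Pictures are saved under pics/ and viewed, and the job is handed in when it is done.

```bash
ls; mkdir -p pics; python3 - <<'E'
from bench import *
import cv2
print(read_state())
for n in("side","top"):
    print(n,get_calibration(n))
    cv2.imwrite(f"pics/{n}0.png",camera(n)[:,:,::-1])
E
```

```text
pics
{'time': 0.0, 'joint_positions': array([-1.22765186,  0.33285998, -0.06473353,  1.46095987,  0.02159239,
        1.34986573, -0.0884691 ]), 'joint_vel': array([ 0.00046758,  0.00059231, -0.00029776,  0.00014125,  0.00123528,
        0.00069167, -0.00106423]), 'joint_torque': array([-4.57750575e-04, -6.23253107e+01,  2.40915368e-02, -3.89889729e+01,
       -6.14590268e-02,  3.98309750e-02,  1.74152565e-04]), 'ee_pos': array([0.22337391, 0.58330731, 0.22175257]), 'eef_rot': array([ 0.12807342,  0.69539494, -0.12905062,  0.69524744]), 'ft_force': array([-0.47777766, -0.39642183, -0.2777806 ]), 'torque': array([-0.00381687, -0.0018774 ,  0.08136879]), 'width': 0.08703121974042079}
side {'fx': 436.8046957582137, 'fy': 436.8046957582137, 'cx': 251.1647016855631, 'cy': 184.3881534147229, 'xyz': array([ 0.72335441, -0.09370784,  0.70945319]), 'attitude': array([0.32261081, 0.09111432, 0.27066666, 0.90241897])}
top {'fx': 469.4499339921934, 'fy': 469.4499339921934, 'cx': 260.3583811456728, 'cy': 184.2006737188403, 'xyz': array([0.3243125 , 0.34394483, 1.01286486]), 'attitude': array([-0.04505504,  0.04006298,  0.7098593 , -0.70175834])}
```

View pics/side0.png

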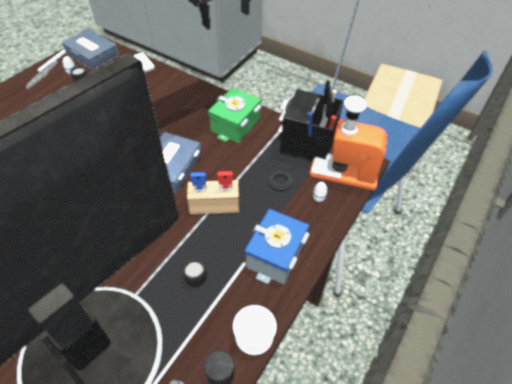

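View pics/top0.png

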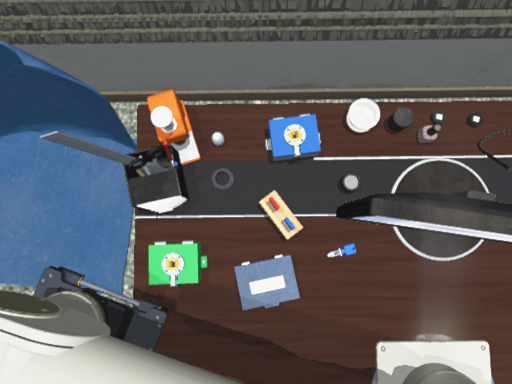

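The side view shows the blue lockbox near (277,238), the stand at (213,195) with the blue key at its left (199,180) and the red at its right, and the green look-alike at (235,113). The top view shows the lockbox at (294,135), the stand at (281,215) with the blue key at (289,225), and a small spare blue key lying flat at (343,251).

```bash
cat > h.py <<'E'
from bench import *
import numpy as np, cv2
from scipy.spatial.transform import Rotation as R
from scipy.optimize import least_squares
C={n:get_calibration(n) for n in("side","top")}
def proj(n,P):
    c=C[n];p=R.from_quat(c["attitude"]).inv().apply(np.atleast_2d(P)-c["xyz"])
    return np.c_[c["cx"]+c["fx"]*p[:,0]/-p[:,2],c["cy"]-c["fy"]*p[:,1]/-p[:,2]]
def back(n,uv,z):
    c=C[n];uv=np.atleast_2d(uv).astype(float)
    d=R.from_quat(c["attitude"]).apply(np.c_[(uv[:,0]-c["cx"])/c["fx"],-(uv[:,1]-c["cy"])/c["fy"],-np.ones(len(uv))])
    return c["xyz"]+d*((z-c["xyz"][2])/d[:,2])[:,None]
E
python3 - <<'E'
from h import *
print(back("top",[294,135],.066),back("side",[277,237],.066))
print(back("top",[[289,225],[273,204]],.098),back("side",[[199,181],[225,180]],.09))
t=cv2.imread("pics/top0.png");s=cv2.imread("pics/side0.png")
cv2.imwrite("pics/a.png",cv2.resize(t[100:250,230:350],(640,800)[::1],interpolation=cv2.INTER_CUBIC)[:600] if 0 else cv2.resize(t[100:245,235:350],None,fx=4.1,fy=4.1,interpolation=cv2.INTER_CUBIC))
cv2.imwrite("pics/b.png",cv2.resize(s[160:290,175:320],None,fx=4.5,fy=4.5,interpolation=cv2.INTER_CUBIC))
E
```

```text
[[0.5400486  0.27969933 0.066     ]] [[0.54346649 0.27508403 0.066     ]]
[[0.35462081 0.29507014 0.098     ]
 [0.39584288 0.32554809 0.098     ]] [[0.36819991 0.2857091  0.09      ]
 [0.40656046 0.31413494 0.09      ]]
```

View pics/a.png

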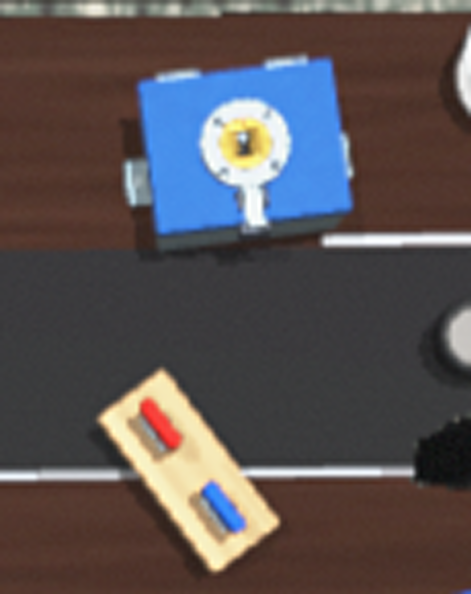

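View pics/b.png

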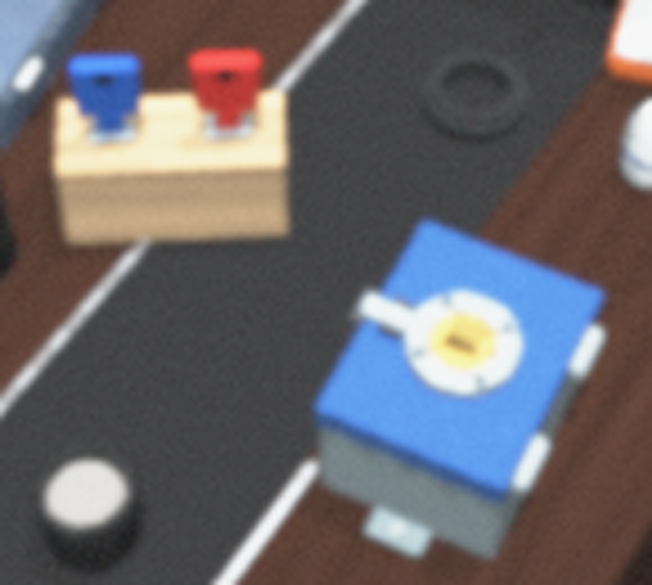

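```bash
cat > fit.py <<'E'
from h import *
# template corner sets
def box(q): # lid top corners + housing centre
    x,y,a=q;r=R.from_euler('z',a)
    P=np.array([[.038,.048,.06],[-.038,.048,.06],[-.038,-.048,.06],[.038,-.048,.06],[0,0,.066]])
    return r.apply(P)+[x,y,0]
def stand(q):
    x,y,a=q;r=R.from_euler('z',a)
    P=np.array([[.048,.02,.05],[-.048,.02,.05],[-.048,-.02,.05],[.048,-.02,.05]])
    return r.apply(P)+[x,y,0]
A=lambda p:np.array(p)/4.1+[235,100]-0.4
B=lambda p:np.array(p)/4.5+[175,160]-0.4
def fit(f,obs,q0):
    g=lambda q:np.concatenate([(proj(n,f(q))[i]-uv) for n,i,uv in obs]).ravel() if 0 else np.concatenate([(proj(n,f(q)[i])-uv).ravel() for n,i,uv in obs])
    s=least_squares(g,q0,loss='soft_l1');return s.x,np.round(g(s.x).reshape(-1,2),1)
if __name__=="__main__":
    bt=("top",[0,1,2,3,4],A([[138,82],[158,237],[353,208],[331,60],[245,143]]))
    bs=("side",[0,1,2,3,4],B([[425,220],[318,410],[505,492],[606,296],[464,341]]))
    st=("top",[0,1,2,3],A([[98,418],[215,572],[280,522],[163,369]]))
    ss=("side",[3,2,1,0][::-1] ,B([[285,90],[60,95],[55,168],[290,168]])) 
    for o in([bt],[bs],[bt,bs]):print("box",*fit(box,o,[.54,.28,0.1]))
    for o in([st],[ss],[st,ss]):print("stand",*fit(stand,o,[.375,.31,.6]))
    s=read_state();print(R.from_quat(s["eef_rot"]).as_matrix().round(3))
    # monitor tip triangulate
    for t,sd in(((338,212),(135,55)),((338,212),(175,215)),((345,195),(135,55))):
        g=lambda P:np.r_[proj("top",P)[0]-t,proj("side",P)[0]-sd]
        q=least_squares(g,[.4,.2,.3]);print("mon",q.x,q.fun)
E
python3 fit.py
```

```text
box [0.54097331 0.27868626 0.11622048] [[ 0.7  0.7]
 [ 0.6 -1.3]
 [-0.8 -0.1]
 [-0.6  0.3]
 [ 0.1  0.1]]
box [0.54270966 0.27847445 1.50282758] [[ -1.2   1.2]
 [ -2.9 -13. ]
 [  1.2  -1.2]
 [  3.1  11.4]
 [ -0.1   0. ]]
box [0.54238363 0.27874973 1.4314744 ] [[  4.9  35.3]
 [ 36.7   2.1]
 [ -5.5 -36. ]
 [-36.4  -4.3]
 [  0.1  -0.6]
 [  1.    0.6]
 [ -2.9 -15.3]
 [ -1.4  -1. ]
 [  3.2  13.3]
 [ -0.2  -0.2]]
stand [0.37847627 0.30923228 0.63698111] [[ 0.2 -0.1]
 [ 0.1 -0.2]
 [-0.2  0.1]
 [-0.2  0.2]]
stand [0.3789558  0.31026162 0.60743136] [[-0.2  0.5]
 [ 0.7  0.1]
 [ 0.5  0.1]
 [-1.2 -0.7]]
stand [0.37872272 0.30972181 0.62509032] [[ 0.1 -0.5]
 [-0.4 -0.2]
 [-0.6  0.2]
 [-0.1 -0. ]
 [-0.7  0.3]
 [ 0.2  0.6]
 [ 0.4  0.6]
 [-1.2 -0.9]]
[[-0.     0.358  0.934]
 [-0.001  0.934 -0.358]
 [-1.    -0.001  0.   ]]
mon [0.35187487 0.23439559 0.38313998] [ 7.68965984  7.33176106  9.9690691  -0.96956572]
mon [0.38055244 0.19985966 0.09268915] [-0.75309643 -0.74135044 -0.91875678  0.09511446]
mon [0.36999903 0.22347544 0.39665993] [10.3393208   9.93982851 13.15187357 -1.30043015]
```

```bash
python3 - <<'E'
from fit import *
bt=("top",[0,1,2,3,4],A([[138,82],[158,237],[353,208],[331,60],[245,143]]))
bs=("side",[1,2,3,0,4],B([[425,220],[318,410],[505,492],[606,296],[464,341]]))
for o in([bs],[bt,bs]):print("box",*fit(box,o,[.54,.28,0.1]))
for z in np.arange(.1,.6,.05):
    P=back("side",[135,55],z);print(z.round(2),P.round(3),proj("top",P).round(0))
t=cv2.imread("pics/top0.png")
cv2.imwrite("pics/c.png",cv2.resize(t[170:270,320:512],None,fx=4.1,fy=4.1,interpolation=cv2.INTER_CUBIC))
E
```

```text
box [0.54329981 0.27812729 0.11735786] [[ 0.4  1.2]
 [ 0.5 -0.3]
 [-0.2 -0.6]
 [-1.2 -0.1]
 [ 0.1  0.3]]
box [0.54232531 0.27848576 0.11547358] [[ 0.8  0.1]
 [ 0.6 -2. ]
 [-0.7 -0.8]
 [-0.5 -0.3]
 [ 0.2 -0.6]
 [ 0.2  0.8]
 [ 0.1 -0.8]
 [-0.7 -1. ]
 [-1.5 -0.4]
 [-0.3 -0.1]]
0.1 [[0.013 0.503 0.1  ]] [[180. 411.]]
0.15 [[0.071 0.454 0.15 ]] [[203. 387.]]
0.2 [[0.129 0.405 0.2  ]] [[229. 359.]]
0.25 [[0.188 0.356 0.25 ]] [[257. 328.]]
0.3 [[0.246 0.307 0.3  ]] [[289. 294.]]
0.35 [[0.304 0.258 0.35 ]] [[326. 255.]]
0.4 [[0.363 0.209 0.4  ]] [[367. 210.]]
0.45 [[0.421 0.16  0.45 ]] [[414. 159.]]
0.5 [[0.479 0.111 0.5  ]] [[470. 100.]]
0.55 [[0.537 0.062 0.55 ]] [[535.  29.]]
```

View pics/c.png

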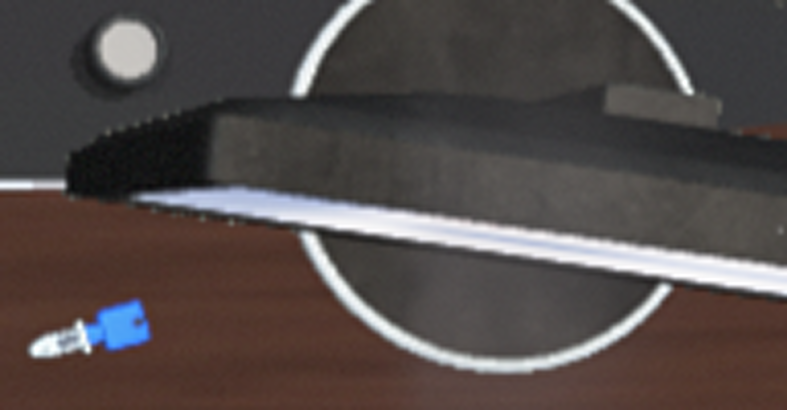

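The top crop shows the monitor's left edge. Triangulated with the side view, it stands near (0.38, 0.20) from z 0.09 to about 0.40, so it is close to the stand and I'll watch clearance there. Next I approach from the left and turn the tool toward the key's yaw.

```bash
python3 -m inch '[[[0.1,-0.2,0.1,0,0,0.02,0.3],[0.2,-0.4,0.25,0,0,0.04,0.5],[0.3,-0.7,0.4,0,0,0.07,0.5],[0.4,-1,0.5,0,0,0.1,0.5],[0.4,-1,0.5,0,0,0.13,0.5],[0.4,-1,0.5,0,0,0.157,0.5],[0.4,-1,0.5,0,0,0.157,0.5]]]'
python3 - <<'E'
from h import *
cv2.imwrite("pics/t1.png",camera("top")[:,:,::-1]);cv2.imwrite("pics/s1.png",camera("side")[:,:,::-1]);print(read_state()["joint_positions"])
E
```

```text
time: 0.8
ee_pos: [0.2716, 0.4633, 0.2825]
eef_rot: [-0.218, 0.673, 0.218, 0.673]
ft_force: [0.2, 0.8, -1.2]
width: 0.0454
[-1.03508135  0.11684086 -0.0993527   1.59638518  0.0115989   1.42947801
  1.05811093]
```

View pics/t1.png

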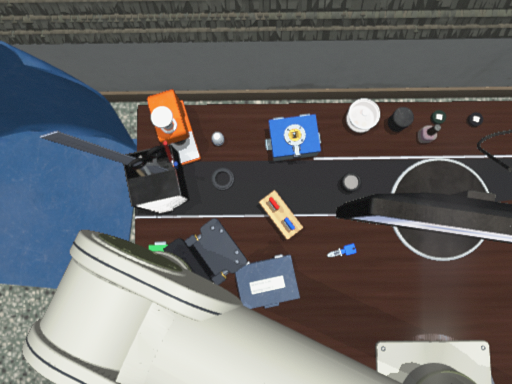

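View pics/s1.png

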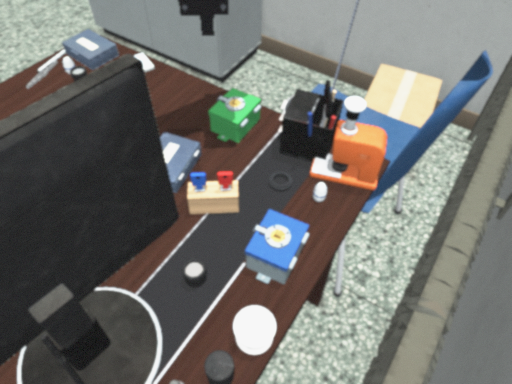

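```bash
python3 - <<'E'
from h import *
s=read_state();T=R.from_quat(s["eef_rot"]);print(T.as_matrix().round(2))
for w,l,d in((.095,.0375,-.07),(.095,.0375,-.19),(.0375,.095,-.07)):
    P=T.apply([[d,a*w,b*l] for a,b in((1,1),(1,-1),(-1,-1),(-1,1))])+s["ee_pos"]
    print(w,l,d,P[:, :2].round(3).tolist(),proj("top",P).round(0).tolist())
print(proj("side",s["ee_pos"]))
t=cv2.imread("pics/t1.png");cv2.imwrite("pics/d.png",cv2.resize(t[210:310,140:310],None,fx=4.5,fy=4.5,interpolation=cv2.INTER_CUBIC))
E
```

```text
[[-0.   -0.58  0.81]
 [-0.    0.81  0.58]
 [-1.   -0.   -0.  ]]
0.095 0.0375 -0.07 [[0.247, 0.562], [0.186, 0.519], [0.297, 0.364], [0.357, 0.408]] [[106.0, 299.0], [137.0, 345.0], [250.0, 261.0], [218.0, 218.0]]
0.095 0.0375 -0.19 [[0.247, 0.563], [0.186, 0.519], [0.297, 0.364], [0.357, 0.408]] [[71.0, 313.0], [108.0, 369.0], [246.0, 266.0], [208.0, 213.0]]
0.0375 0.095 -0.07 [[0.327, 0.549], [0.173, 0.439], [0.216, 0.378], [0.371, 0.488]] [[117.0, 241.0], [196.0, 354.0], [240.0, 321.0], [161.0, 209.0]]
[[207.80600194  25.65091359]]
```

View pics/d.png

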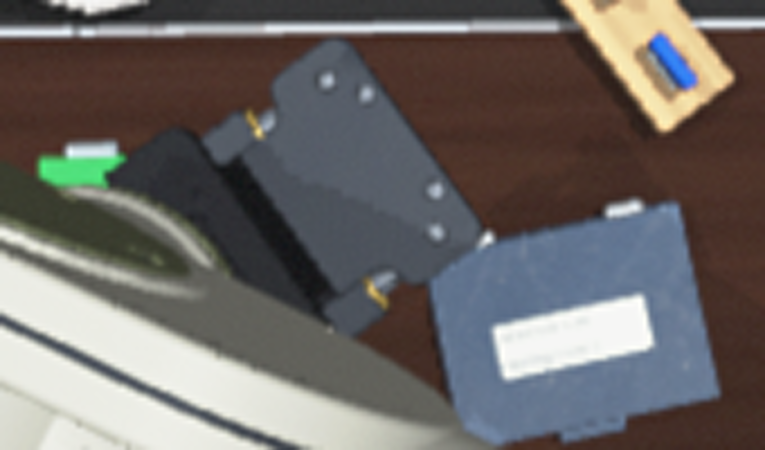

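```bash
python3 - <<'E'
from h import *
print(back("top",[[337,208],[336.5,217]],.093).round(3),back("top",[[371,195.6],[371,215]],.403).round(3))
for z in(.08,.1,.12):print(back("side",[[177,213]],z).round(3))
t=cv2.imread("pics/s1.png");cv2.imwrite("pics/e.png",cv2.resize(t[40:230,110:240],None,fx=3.1,fy=3.1,interpolation=cv2.INTER_CUBIC))
E
```

```text
[[0.387 0.2   0.093]
 [0.369 0.202 0.093]] [[0.381 0.204 0.403]
 [0.356 0.205 0.403]]
[[0.375 0.212 0.08 ]]
[[0.386 0.203 0.1  ]]
[[0.397 0.193 0.12 ]]
```

View pics/e.png

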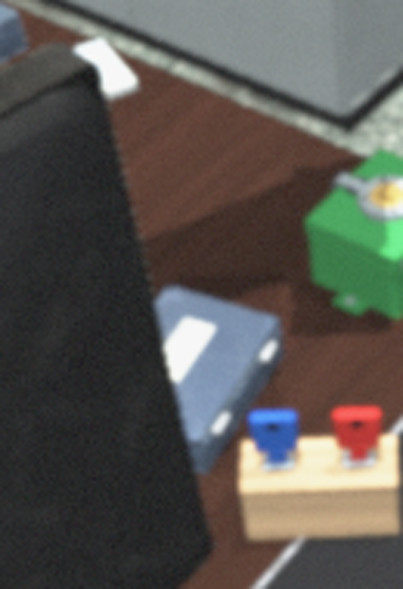

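```bash
python3 -m inch '[[[0.1,-0.15,0,-0.005,0.007,0,0.5],[0.25,-0.35,0,-0.012,0.017,0,0.5],[0.4,-0.6,0,-0.018,0.026,0,0.5],[0.55,-0.83,0,-0.024,0.034,0,0.5],[0.55,-0.83,0,-0.024,0.034,0,0.5]]]'
python3 - <<'E'
from h import *
cv2.imwrite("pics/t2.png",camera("top")[:,:,::-1]);cv2.imwrite("pics/s2.png",camera("side")[:,:,::-1]);s=read_state();print(s["joint_positions"],s["ee_pos"],R.from_quat(s["eef_rot"]).as_matrix().round(3))
E
```

```text
time: 1.4
ee_pos: [0.3413, 0.3602, 0.2815]
eef_rot: [-0.239, 0.758, 0.181, 0.58]
ft_force: [0.8, -0.1, -0.4]
width: 0.0435
[-0.87580549  0.22419356  0.00917473  1.49755578 -0.06728805  1.67369631
  1.32159029] [0.3379223  0.36391016 0.28204466] [[-0.212 -0.578  0.788]
 [-0.149  0.816  0.558]
 [-0.966  0.001 -0.259]]
```

View pics/t2.png

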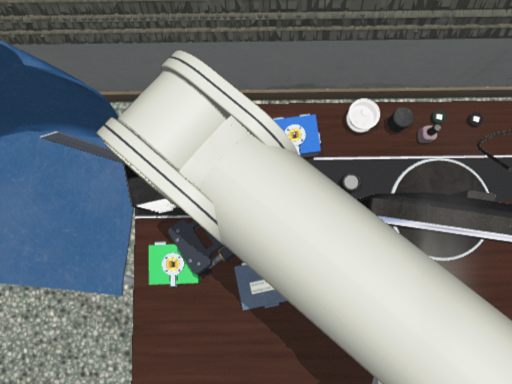

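View pics/s2.png

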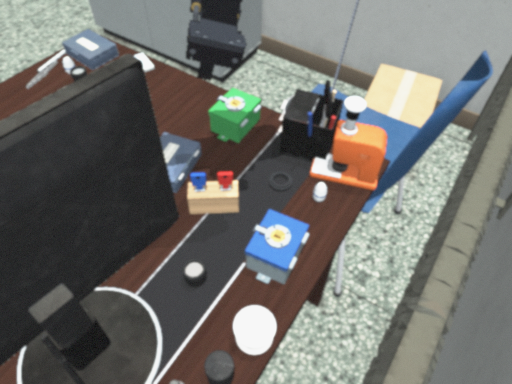

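The gripper shows in the side view at (215,45). The top view is now mostly blocked by the arm. Moving to just above the blue key.

```bash
python3 -m inch '[[[0.05,-0.1,-0.1,0,0,0,0.5],[0.12,-0.25,-0.3,0,0,0,0.5],[0.2,-0.4,-0.6,0,0,0,0.5],[0.24,-0.5,-0.85,0,0,0,0.5],[0.246,-0.525,-0.93,0,0,0,0.5],[0.246,-0.525,-0.93,0,0,0,0.5],[0.246,-0.525,-0.93,0,0,0,0.5]]]'
python3 - <<'E'
from h import *
im=camera("side")[:,:,::-1];s=read_state();print(s["joint_positions"],s["ee_pos"],s["width"],proj("side",s["ee_pos"]))
cv2.imwrite("pics/s3.png",cv2.resize(im[60:230,120:310],None,fx=3.5,fy=3.5,interpolation=cv2.INTER_CUBIC))
E
```

```text
time: 2.2
ee_pos: [0.3668, 0.3028, 0.1724]
eef_rot: [-0.242, 0.755, 0.187, 0.58]
ft_force: [-0.3, -0.2, 0.2]
width: 0.0434
[-0.79775341  0.2430059   0.045591    1.70676331 -0.04687447  1.4488654
  1.45250747] [0.36697827 0.30286806 0.17255217] 0.04370157867916905 [[200.5810208  143.55457174]]
```

View pics/s3.png

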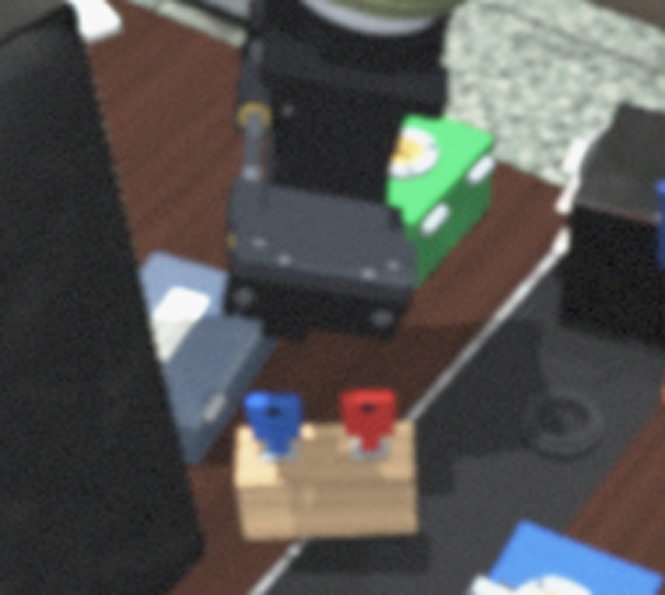

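The side crop shows the gripper body hiding the fingers. It is above the stand and clear of the monitor edge, with the blue key at crop (275,420) and the red one at (368,420). Descending.

```bash
python3 -m inch '[[[-0.04,-0.03,-0.1,0,0,0,0.5],[-0.071,-0.066,-0.25,0,0,0,0.5],[-0.071,-0.066,-0.45,0,0,0,0.5],[-0.071,-0.066,-0.6,0,0,0,0.5],[-0.071,-0.066,-0.6,0,0,0,0.5]]]'
python3 - <<'E'
from h import *
im=camera("side")[:,:,::-1];s=read_state();print(s["joint_positions"],s["ee_pos"],s["ft_force"],s["width"],proj("side",s["ee_pos"]))
cv2.imwrite("pics/s4.png",cv2.resize(im[60:230,120:310],None,fx=3.5,fy=3.5,interpolation=cv2.INTER_CUBIC))
E
```

```text
time: 2.75
ee_pos: [0.3571, 0.2925, 0.0971]
eef_rot: [-0.242, 0.756, 0.186, 0.578]
ft_force: [0.2, 0.4, -0.1]
width: 0.0434
[-0.79316755  0.29315418  0.04192784  1.8124827  -0.0492487   1.29736665
  1.45995665] [0.35776586 0.2929859  0.09852017] [0.05087396 0.05956685 0.32401416] 0.04392501378348493 [[196.51847194 173.08943762]]
```

View pics/s4.png

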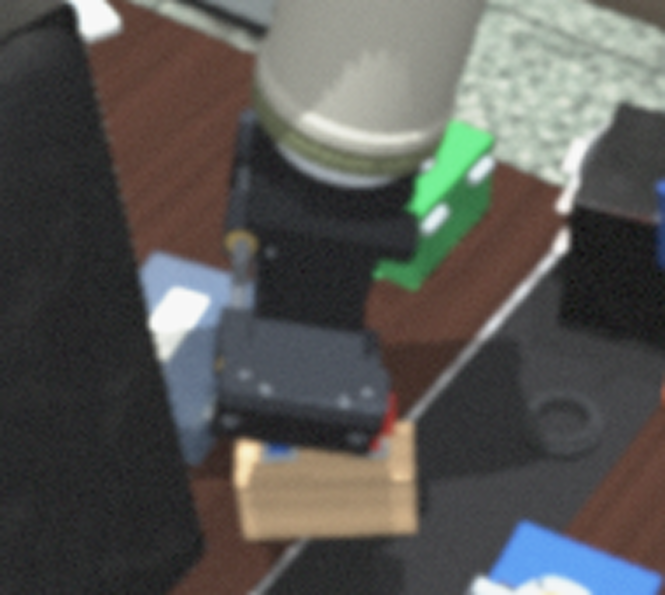

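```bash
python3 -m inch '[[[0.006,0.017,-0.1,0,0,0,0.5],[0.006,0.017,-0.2,0,0,0,0.5],[0.006,0.017,-0.29,0,0,0,0.5],[0.006,0.017,-0.29,0,0,0,0.5],[0.006,0.017,-0.29,0,0,0,0.7],[0.006,0.017,-0.29,0,0,0,1],[0.006,0.017,-0.29,0,0,0,1],[0.006,0.017,-0.29,0,0,0,1]]]' 25
python3 - <<'E'
from h import *
s=read_state();T=R.from_quat(s["eef_rot"]);print(s["ee_pos"],s["ft_force"],s["torque"],s["width"],T.as_matrix().round(3))
E
```

```text
time: 3.6
ee_pos: [0.3595, 0.2953, 0.0645]
eef_rot: [-0.242, 0.755, 0.187, 0.58]
ft_force: [0.6, 0.1, 0.4]
width: 0.0193
[0.35945686 0.2953286  0.06450608] [0.57848276 0.14734808 0.39878383] [ 0.22878591 -0.18896397  0.014795  ] 0.019322941276844762 [[-0.211 -0.581  0.786]
 [-0.149  0.814  0.562]
 [-0.966  0.002 -0.258]]
```

```bash
python3 -m inch '[[[0,0,0,0,0,0,1],[0,0,0,0,0,0,1],[0,0,0,0,0,0,1],[0,0,0,0,0,0,1]]]' 40
python3 - <<'E'
from h import *
s=read_state();print(s["ee_pos"],s["ft_force"],s["torque"],s["width"])
E
```

```text
time: 4.0
ee_pos: [0.3593, 0.2953, 0.0643]
eef_rot: [-0.242, 0.755, 0.187, 0.58]
ft_force: [0.3, 0.1, 2.7]
width: 0.0074
[0.35932715 0.29526678 0.06430702] [0.30218649 0.0557763  2.7476246 ] [ 0.2028476  -0.10787392  0.01369828] 0.007427070558097629
```

Gripped: the width is 7.4 mm on the 8 mm grip. Lifting straight up.

```bash
python3 -m inch '[[[0,0,0.08,0,0,0,1],[0,0,0.2,0,0,0,1],[0,0,0.35,0,0,0,1],[0,0,0.55,0,0,0,1],[0,0,0.7,0,0,0,1],[0,0,0.75,0,0,0,1],[0,0,0.75,0,0,0,1]]]' 50
python3 - <<'E'
from h import *
im=camera("side")[:,:,::-1];s=read_state();print(s["joint_positions"],s["ee_pos"],s["ft_force"],s["width"],proj("side",s["ee_pos"]))
cv2.imwrite("pics/s5.png",cv2.resize(im[60:230,120:310],None,fx=3.5,fy=3.5,interpolation=cv2.INTER_CUBIC))
E
```

```text
time: 4.7
ee_pos: [0.3597, 0.2956, 0.1553]
eef_rot: [-0.241, 0.755, 0.187, 0.58]
ft_force: [-0.8, -0.4, -0.4]
width: 0.0076
[-0.79687937  0.23805306  0.04461672  1.75363452 -0.04665735  1.4088912
  1.45282294] [0.35930175 0.29523596 0.15431599] [-0.02569113 -0.31025555 -1.6723253 ] 0.007455756567216624 [[195.23231847 151.77812132]]
```

View pics/s5.png

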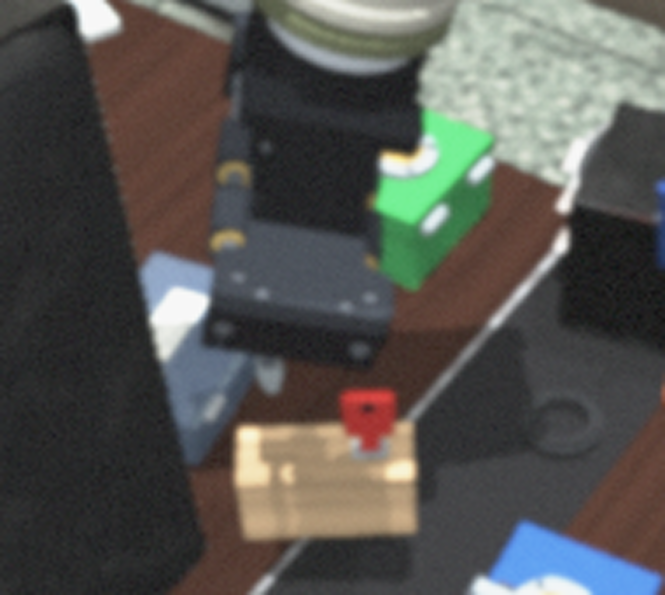

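The key has left its slot, with its tip at crop (270,390), and the red key is still in place. Moving over to the box.

```bash
python3 -m inch '[[[0.15,0,0.1,0,0,0,1],[0.35,0,0.15,0,0,0,1],[0.6,0,0.15,0,0,0,1],[0.8,0,0.15,0,0,-0.01,1],[1,0,0.15,0,0,-0.03,1],[1,0,0.15,0,0,-0.05,1],[1,0,0.15,0,0,-0.07,1],[1,0,0.15,0,0,-0.08,1],[1,0,0.15,0,0,-0.08,1]]]' 50
python3 -m inch '[[[0.15,-0.05,0,0,0,0,1],[0.35,-0.1,0,0,0,0,1],[0.5,-0.14,0,0,0,0,1],[0.53,-0.15,0,0,0,0,1],[0.53,-0.15,0,0,0,0,1],[0.53,-0.15,0,0,0,0,1]]]' 50
python3 - <<'E'
from h import *
im=camera("side")[:,:,::-1];s=read_state();T=R.from_quat(s["eef_rot"]);print(s["joint_positions"],s["ee_pos"],s["ft_force"],s["width"],proj("side",s["ee_pos"]),T.as_matrix().round(3))
cv2.imwrite("pics/s6f.png",im)
cv2.imwrite("pics/s6.png",cv2.resize(im[120:290,180:370],None,fx=3.5,fy=3.5,interpolation=cv2.INTER_CUBIC))
cv2.imwrite("pics/t6.png",camera("top")[:,:,::-1])
E
```

```text
time: 5.65
ee_pos: [0.4791, 0.2942, 0.171]
eef_rot: [-0.046, 0.792, 0.035, 0.607]
ft_force: [0.2, 0.7, -1.0]
width: 0.0075
time: 6.25
ee_pos: [0.5419, 0.2779, 0.1719]
eef_rot: [-0.047, 0.792, 0.037, 0.607]
ft_force: [0.4, 0.3, -0.6]
width: 0.0075
[-0.62968064  0.52314216  0.19920099  1.34137079 -0.18381846  1.53702082
  1.27587259] [0.54185213 0.27795078 0.17209609] [ 0.13671552  0.50571158 -0.37151262] 0.007426477747841849 [[280.90261492 198.30919075]] [[-0.258 -0.119  0.959]
 [-0.029  0.993  0.116]
 [-0.966  0.002 -0.259]]
```

View pics/s6.png

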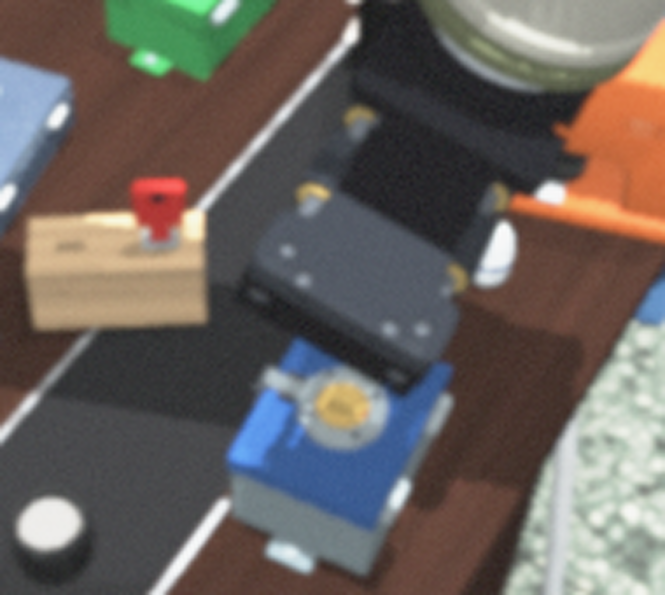

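View pics/t6.png

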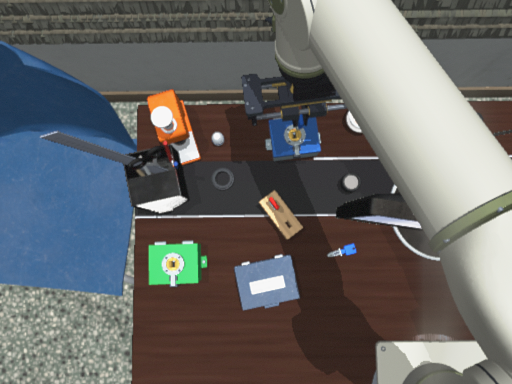

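```bash
python3 - <<'E'
from h import *
t=cv2.imread("pics/t6.png");cv2.imwrite("pics/t6z.png",cv2.resize(t[65:170,230:350],None,fx=5.5,fy=5.5,interpolation=cv2.INTER_CUBIC))
print(proj("top",[.5419,.2784,.122]),proj("top",[.5422,.2784,.066]))
E
```

```text
[[296.48316258 127.58081797]] [[294.61130851 133.9671159 ]]
```

View pics/t6z.png

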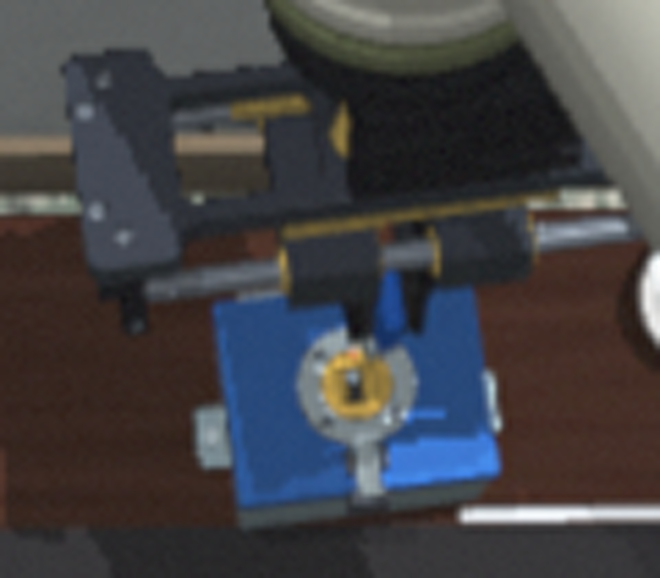

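The top view now shows the keyhole at crop (353,385) and the gripped key's grip at (390,310), so both cameras can be used for alignment. Lowering to about 8 mm above the face.

```bash
python3 -m inch '[[[0,0,-0.08,0,0,0,1],[0,0,-0.2,0,0,0,1],[0,0,-0.3,0,0,0,1],[0,0,-0.38,0,0,0,1],[0,0,-0.38,0,0,0,1],[0,0,-0.38,0,0,0,1]]]' 50
cat > look.py <<'E'
from h import *
import sys
k=sys.argv[1]
a=camera("top")[:,:,::-1];b=camera("side")[:,:,::-1];s=read_state()
T=R.from_quat(s["eef_rot"]).as_matrix()
print(s["time"],s["ee_pos"],s["ft_force"],s["torque"],s["width"],"yaw",np.degrees(np.arctan2(T[1,2],T[0,2])),"tilt",np.degrees(np.arcsin(-T[2,2])),"roll",T[2,1],"q",s["joint_positions"].round(2))
cv2.imwrite(f"pics/T{k}f.png",a);cv2.imwrite(f"pics/S{k}f.png",b)
cv2.imwrite(f"pics/T{k}.png",cv2.resize(a[100:170,255:335],None,fx=8,fy=8,interpolation=cv2.INTER_CUBIC))
cv2.imwrite(f"pics/S{k}.png",cv2.resize(b[200:270,240:320],None,fx=8,fy=8,interpolation=cv2.INTER_CUBIC))
E
python3 look.py 7
```

```text
time: 6.95
ee_pos: [0.5428, 0.2772, 0.1264]
eef_rot: [-0.046, 0.792, 0.036, 0.608]
ft_force: [-0.3, 0.1, -0.3]
width: 0.0081
7.05 [0.54322725 0.27729147 0.12709283] [ 0.75676352 -0.23068518 -0.60700678] [ 0.06529719 -0.30716441 -0.0088245 ] 0.007708185834279324 yaw 6.77498549771633 tilt 14.933810445392863 roll 0.001919762833722631 q [-0.63  0.56  0.19  1.39 -0.19  1.46  1.29]
```

View pics/T7.png

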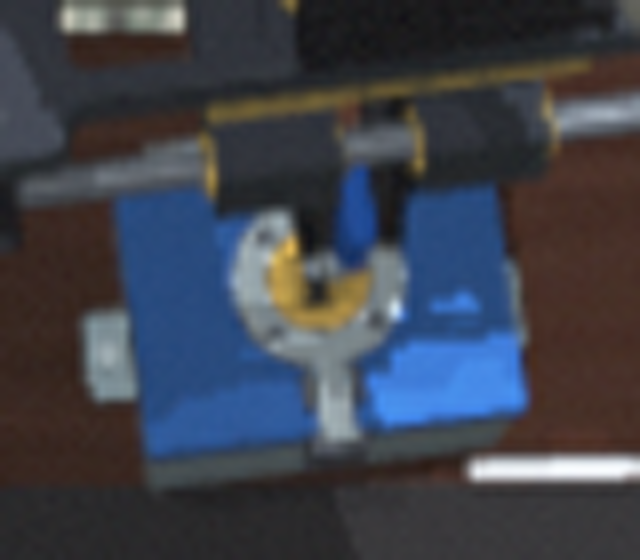

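View pics/S7.png

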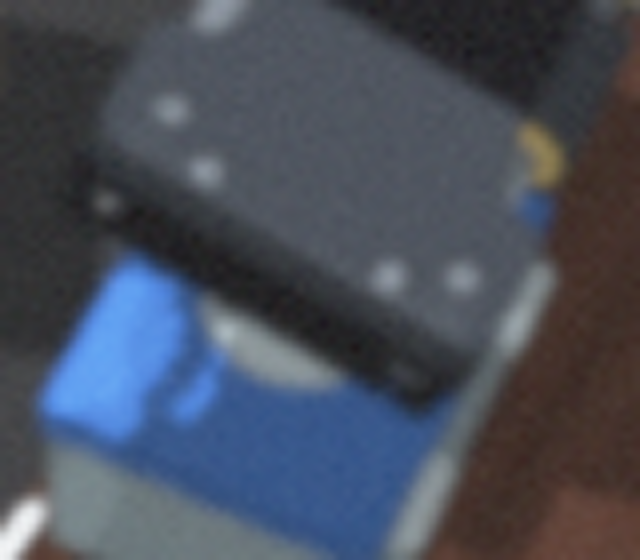

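```bash
cat > ov.py <<'E'
from h import *
import sys
k,x,y,zt,yaw=sys.argv[1],*map(float,sys.argv[2:6])
im=cv2.imread(f"pics/T{k}f.png");o=np.array([255,100]);F=10
im=cv2.resize(im[100:155,255:330],None,fx=F,fy=F,interpolation=cv2.INTER_CUBIC)
def dr(a,b,z,c):
    P=R.from_euler('z',yaw).apply([[i*a,j*b,z] for i,j in((1,1),(1,-1),(-1,-1),(-1,1))])+[x,y,zt]
    uv=(proj("top",P)-o+.5)*F-.5
    cv2.polylines(im,[uv.round().astype(int)],True,c,1)
dr(.002,.0025,0,(0,0,255));dr(.006,.0025,.012,(0,255,255));dr(.006,.0025,.036,(0,255,255));dr(.01,.0055,.036,(0,255,0));dr(.014,.004,.052,(255,255,255));dr(.014,.004,.084,(255,255,255))
x,y,zt,yaw=.5422,.2784,.066,.1165
dr(.022*.7,.022*.7,0,(255,0,255));dr(.00725,.0035,0,(255,0,255))
cv2.imwrite(f"pics/O{k}.png",im)
E
python3 ov.py 7 .5432 .2773 .0768 .1165
```

View pics/O7.png

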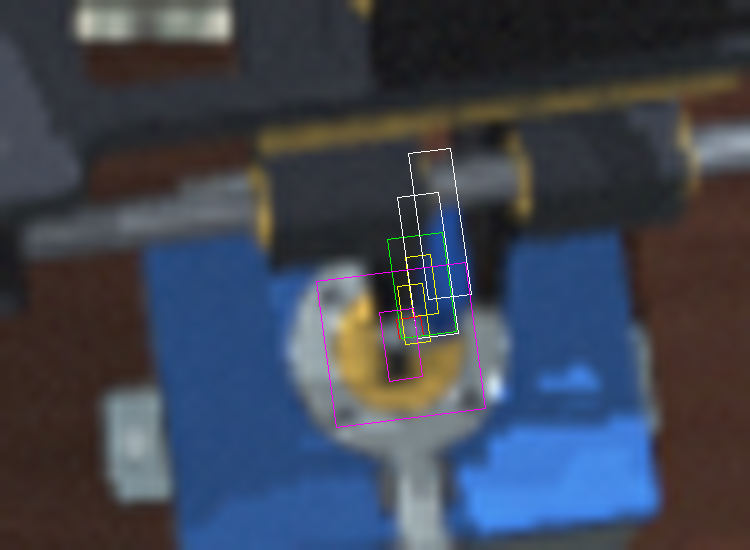

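```bash
python3 - <<'E'
from h import *
for n,o,lo in(("top",(270,110),None),("side",(250,215),None)):
    im=cv2.imread(f"pics/{n}0.png");c=im[o[1]:o[1]+50,o[0]:o[0]+55].astype(float)
    h=cv2.cvtColor(c.astype(np.uint8),cv2.COLOR_BGR2HSV)
    ye=((h[...,0]>15)&(h[...,0]<35)&(h[...,1]>80)).astype(np.uint8)
    ye=cv2.morphologyEx(ye,cv2.MORPH_CLOSE,np.ones((5,5),np.uint8))
    nb=((c[...,0]-c[...,2]<40)&(c.sum(2)>350)).astype(np.uint8)|ye
    nb=cv2.morphologyEx(nb,cv2.MORPH_CLOSE,np.ones((5,5),np.uint8));nb=cv2.morphologyEx(nb,cv2.MORPH_OPEN,cv2.getStructuringElement(cv2.MORPH_ELLIPSE,(9,9)))
    for m,nm in((ye,"plug"),(nb,"house")):
        N,L,st,ce=cv2.connectedComponentsWithStats(m)
        i=1+np.argmax(st[1:,4]);u=ce[i]+o;print(n,nm,st[i],u,back(n,u,.066 if nm=="plug" else .0655).round(4))
    pl=cv2.cvtColor(c.astype(np.uint8),cv2.COLOR_BGR2GRAY)
    w=np.where(ye>0,np.clip(110-pl.astype(float),0,None),0);yy,xx=np.mgrid[:50,:55]
    u=np.array([(w*xx).sum(),(w*yy).sum()])/w.sum()+o;print(n,"dark",w.sum(),u,back(n,u,.066).round(4))
E
```

```text
top plug [ 19  19  12  12 116] [294.35344828 134.31896552] [[0.5415 0.2789 0.066 ]]
top house [ 14  15  21  22 347] [294.31988473 135.00576369] [[0.5401 0.279  0.0655]]
top dark 178.0 [294.48876404 135.76404494] [[0.5384 0.2787 0.066 ]]
side plug [22 16 12  9 81] [277.61728395 234.96296296] [[0.5422 0.2792 0.066 ]]
side house [ 14  10  27  23 450] [277.14222222 235.73555556] [[0.5422 0.2777 0.0655]]
side dark 0.0 [nan nan] [[nan nan nan]]<stdin>:14: RuntimeWarning: invalid value encountered in divide
```

In the top view the key model matches the picture to about half a pixel. The hole reads (0.541, 0.279), so I correct by about (-2, +1.5) mm and lower gently.

```bash
python3 -m inch '[[[-0.018,0.013,0,0,0,0,1],[-0.018,0.013,-0.02,0,0,0,1],[-0.018,0.013,-0.04,0,0,0,1],[-0.018,0.013,-0.06,0,0,0,1],[-0.018,0.013,-0.08,0,0,0,1],[-0.018,0.013,-0.1,0,0,0,1],[-0.018,0.013,-0.11,0,0,0,1],[-0.018,0.013,-0.11,0,0,0,1]]]' 60; python3 look.py 8
```

```text
time: 7.85
ee_pos: [0.5406, 0.2787, 0.1131]
eef_rot: [-0.046, 0.792, 0.036, 0.608]
ft_force: [0.7, -0.1, -1.1]
width: 0.0077
7.95 [0.54072579 0.2787536  0.1134112 ] [-0.96211667  0.05878854 -0.4939475 ] [ 0.06466042 -0.38717678  0.0067855 ] 0.007308491112654723 yaw 6.773361453662918 tilt 14.983131354505613 roll 0.0016444876600386071 q [-0.63  0.57  0.19  1.41 -0.19  1.43  1.29]
```

View pics/T8.png

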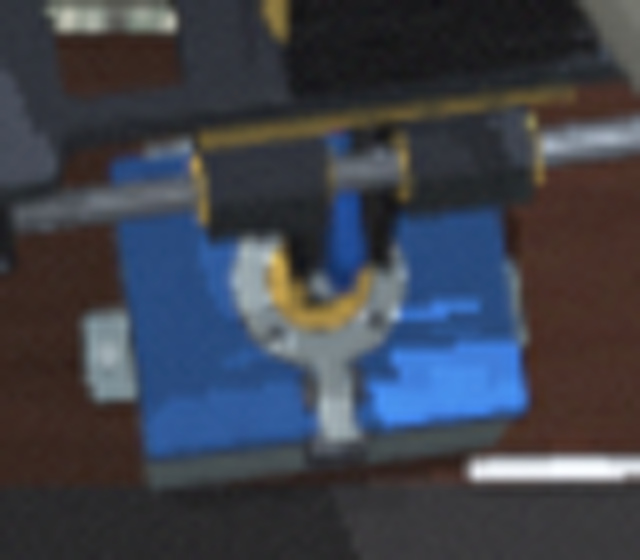

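No contact force with the tip about 3 mm below the face, and the blade looks centred in the hole at crop (316,285). Continuing down.

```bash
python3 -m inch '[[[0,0,-0.015,0,0,0,1],[0,0,-0.03,0,0,0,1],[0,0,-0.045,0,0,0,1],[0,0,-0.06,0,0,0,1],[0,0,-0.06,0,0,0,1]]]' 60; python3 look.py 9
```

```text
time: 8.45
ee_pos: [0.5407, 0.2787, 0.1059]
eef_rot: [-0.046, 0.792, 0.036, 0.608]
ft_force: [0.2, 0.2, -0.8]
width: 0.0074
8.55 [0.54070757 0.27875959 0.10614544] [ 0.19458658  0.34920015 -0.30912925] [ 0.06207139 -0.31406792 -0.00300677] 0.007503428681120749 yaw 6.775228563266472 tilt 14.98489631679806 roll 0.0016089307683490595 q [-0.63  0.57  0.19  1.41 -0.19  1.42  1.29]
```

```bash
python3 -m inch '[[[0,0,-0.015,0,0,0,1],[0,0,-0.03,0,0,0,1],[0,0,-0.045,0,0,0,1],[0,0,-0.06,0,0,0,1],[0,0,-0.07,0,0,0,1],[0,0,-0.07,0,0,0,1]]]' 60; python3 -c "
from bench import *
s=read_state();print(s['ee_pos'],s['ft_force'],s['torque'],s['width'])"
```

```text
time: 9.15
ee_pos: [0.5411, 0.2787, 0.0977]
eef_rot: [-0.046, 0.792, 0.036, 0.608]
ft_force: [3.6, 0.8, -0.2]
width: 0.0075
[0.54108582 0.27874998 0.09772274] [ 3.6479853   0.81328132 -0.20412895] [ 0.15690031 -1.32856222 -0.02562219] 0.00746796800352019
```

```bash
python3 -m inch '[[[0.006,0,-0.01,0,0,0,1],[0.006,0,-0.025,0,0,0,1],[0.006,0,-0.04,0,0,0,1],[0.006,0,-0.05,0,0,0,1],[0.006,0,-0.05,0,0,0,1]]]' 60; python3 -c "
from bench import *
s=read_state();print(s['ee_pos'],s['ft_force'],s['torque'],s['width'])"
```

```text
time: 9.65
ee_pos: [0.5414, 0.2791, 0.0927]
eef_rot: [-0.046, 0.792, 0.037, 0.608]
ft_force: [1.1, 0.2, 8.9]
width: 0.0078
[0.54138822 0.27909353 0.09268388] [1.06720621 0.2037151  8.92484952] [0.06184491 0.06723343 0.00641298] 0.007758520931659917
```

```bash
python3 -m inch '[[[0,0,-0.02,0,0,0,1],[0,0,-0.035,0,0,0,1],[0,0,-0.05,0,0,0,1],[0,0,-0.06,0,0,0,1],[0,0,-0.06,0,0,0,1]]]' 60; python3 look.py 10
```

```text
time: 10.15
ee_pos: [0.5413, 0.2792, 0.0849]
eef_rot: [-0.046, 0.792, 0.037, 0.608]
ft_force: [1.4, 2.5, 1.8]
width: 0.0075
10.25 [0.54130798 0.27915004 0.0845257 ] [2.23300239 1.77462846 1.77134189] [ 0.57177992 -0.6511535  -0.20024424] 0.007786817851105664 yaw 6.7974425979259365 tilt 14.982156889096665 roll 0.0021736802666989657 q [-0.63  0.59  0.19  1.43 -0.2   1.38  1.29]
```

View pics/T10.png

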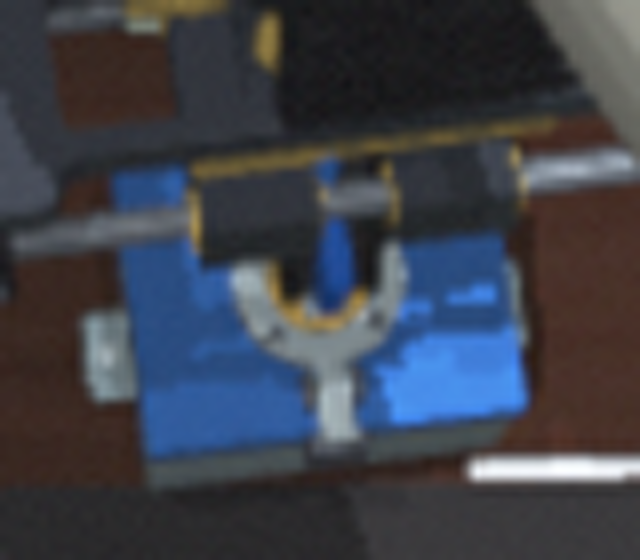

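```bash
python3 -m inch '[[[0.003,0.003,-0.015,0,0,0,1],[0.003,0.003,-0.025,0,0,0,1],[0.003,0.003,-0.035,0,0,0,1],[0.003,0.003,-0.042,0,0,0,1],[0.003,0.003,-0.042,0,0,0,1]]]' 60; python3 -c "
from bench import *
s=read_state();print(s['ee_pos'],s['ft_force'],s['torque'],s['width'])"
```

```text
time: 10.75
ee_pos: [0.5415, 0.2793, 0.0809]
eef_rot: [-0.046, 0.792, 0.037, 0.608]
ft_force: [-2.0, -0.2, 15.1]
width: 0.0076
[0.54154398 0.27933072 0.08094021] [-2.00937964 -0.18922411 15.08398058] [-0.19640972  1.15693344 -0.01607579] 0.007644936970727759
```

```bash
python3 -m inch '[[[0,0,-0.006,0,0,0,1],[0,0,-0.012,0,0,0,1],[0,0,-0.012,0,0,0,1],[0,0,-0.012,0,0,0,1]]]' 60; python3 look.py 11
```

```text
time: 11.15
ee_pos: [0.5415, 0.2795, 0.0801]
eef_rot: [-0.046, 0.792, 0.037, 0.608]
ft_force: [-3.8, 0.0, 18.1]
width: 0.0077
11.25 [0.54156595 0.27939936 0.08007023] [-2.99080078 -0.53178374 17.44949853] [-0.37093558  1.60756125 -0.02769055] 0.007575914071781399 yaw 6.797323369763707 tilt 15.007015823797873 roll 0.002507452267512679 q [-0.62  0.6   0.19  1.43 -0.2   1.38  1.29]
```

```bash
python3 ov.py 11 .5415 .279 .030 .1165
```

```text
(no output)
```

View pics/O11.png

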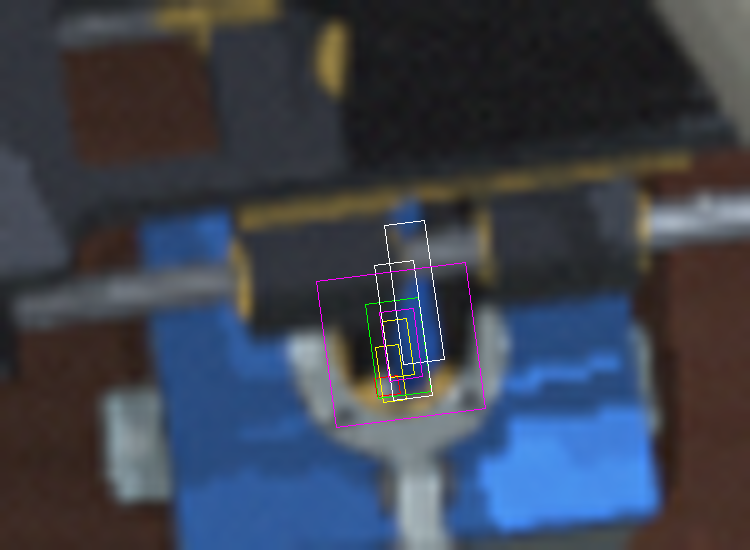

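View pics/T11.png

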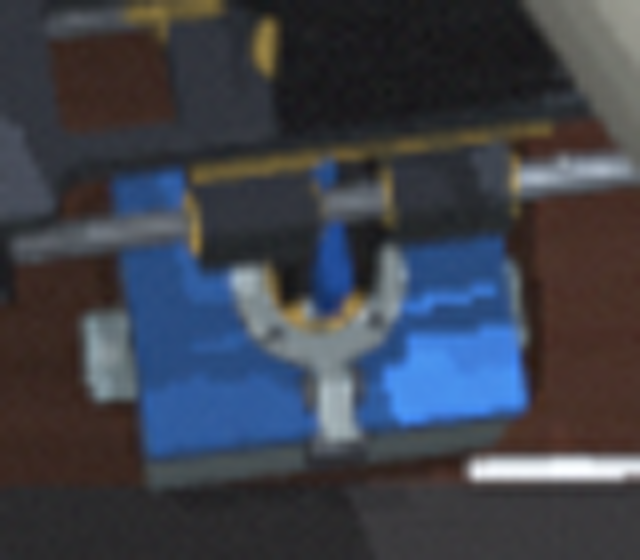

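```bash
python3 -m inch '[[[0,0,-0.006,0,0,0,1],[0,0,-0.012,0,0,0,1],[0,0,-0.018,0,0,0,1],[0,0,-0.018,0,0,0,1]]]' 60; python3 look.py 12
```

```text
time: 11.65
ee_pos: [0.5417, 0.2795, 0.0798]
eef_rot: [-0.046, 0.792, 0.037, 0.608]
ft_force: [-5.8, -2.8, 31.1]
width: 0.0077
11.75 [0.54174852 0.27944542 0.07980887] [-5.87901569 -3.7435624  32.10381407] [-0.94225286  3.28222876  0.13043739] 0.007539378676173513 yaw 6.807570566184677 tilt 14.982755307677884 roll 0.0031394066063665516 q [-0.62  0.6   0.19  1.43 -0.2   1.37  1.3 ]
```

The key hit a hard stop: 2.2 mm of extra command moved it 0.25 mm and raised the force to 32 N, at the expected seated height (TCP z 0.0799 against 0.0803). The collar is seated. I ease the push slightly and begin the clockwise turn.

```bash
python3 -m inch '[[[0,0,0.008,0,0,0,1],[0,0,0.012,0,0,-0.012,1],[0,0,0.012,0,0,-0.024,1],[0,0,0.012,0,0,-0.036,1],[0,0,0.012,0,0,-0.05,1],[0,0,0.012,0,0,-0.05,1]]]' 60; python3 look.py 13
```

```text
time: 12.35
ee_pos: [0.5417, 0.2793, 0.08]
eef_rot: [0.08, 0.789, -0.059, 0.606]
ft_force: [-3.5, -1.8, 22.5]
width: 0.0075
12.45 [0.54170768 0.27937407 0.07997303] [-3.9624683  -2.26873109 21.91730656] [-0.3256774   2.05998085  0.2108791 ] 0.0074174975108604975 yaw -11.211066481488677 tilt 15.012058046771427 roll 0.0030412693275104763 q [-0.62  0.58  0.23  1.47 -0.29  1.33  1.06]
```

```bash
python3 -m inch '[[[0,0,0,0,0,-0.014,1],[0,0,0,0,0,-0.028,1],[0,0,0,0,0,-0.042,1],[0,0,0,0,0,-0.056,1],[0,0,0,0,0,-0.07,1],[0,0,0,0,0,-0.085,1],[0,0,0,0,0,-0.1,1],[0,0,0,0,0,-0.1,1]]]' 60; python3 look.py 14
```

```text
time: 13.25
ee_pos: [0.5416, 0.2791, 0.0799]
eef_rot: [0.32, 0.726, -0.244, 0.557]
ft_force: [-4.2, -4.4, 23.2]
width: 0.0072
13.35 [0.54165327 0.27910304 0.07994032] [-6.08857881 -5.0246517  23.99012429] [-0.35813347  2.37976258  0.53888584] 0.007714765317610967 yaw -47.222615510978585 tilt 15.06817061255434 roll 0.0024810018579123905 q [-0.66  0.5   0.33  1.61 -0.43  1.2   0.57]
```

View pics/T14.png

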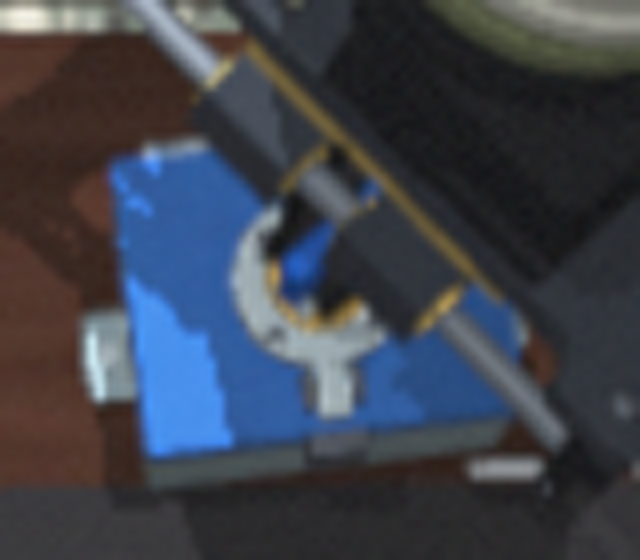

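View pics/S14f.png

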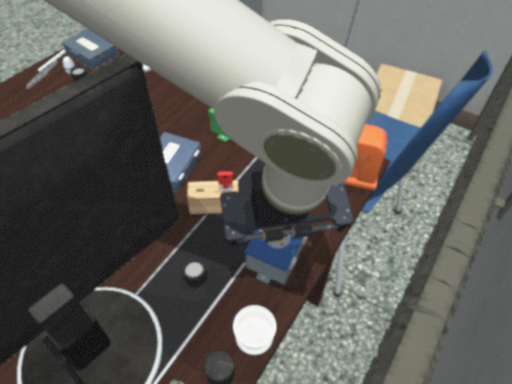

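The bolt's end has moved back from crop row 445 to 415, about 7 mm, and forces are steady. Continuing the turn.

```bash
python3 -m inch '[[[0.002,0.002,0,0,0,-0.014,1],[0.004,0.004,0,0,0,-0.028,1],[0.004,0.004,0,0,0,-0.042,1],[0.004,0.004,0,0,0,-0.056,1],[0.004,0.004,0,0,0,-0.07,1],[0.004,0.004,0,0,0,-0.085,1],[0.004,0.004,0,0,0,-0.1,1],[0.004,0.004,0,0,0,-0.1,1]]]' 60; python3 look.py 15
```

```text
time: 14.15
ee_pos: [0.5417, 0.2793, 0.0799]
eef_rot: [0.528, 0.592, -0.404, 0.454]
ft_force: [-11.0, -9.5, 27.2]
width: 0.0073
14.25 [0.54168211 0.27924906 0.07987461] [-11.30043427  -9.68030856  30.33479086] [-0.59007565  3.143638    0.83233599] 0.00712968222836947 yaw -83.2399948543169 tilt 15.091095204151697 roll 0.0004151660206485053 q [-0.76  0.4   0.43  1.77 -0.5   1.01  0.03]
```

View pics/T15.png

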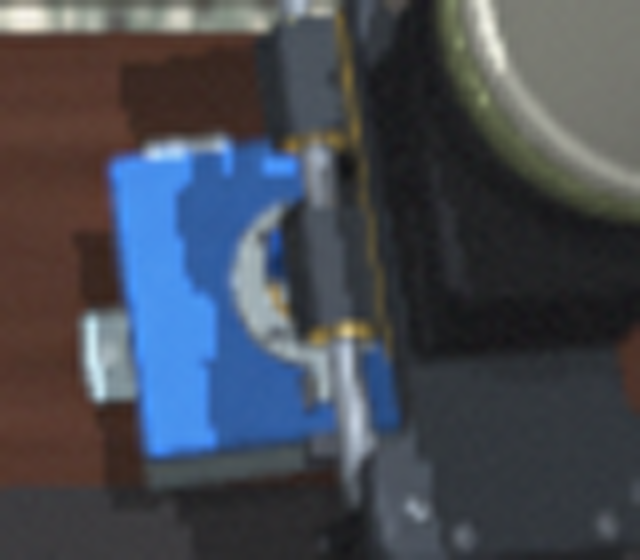

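View pics/S15.png

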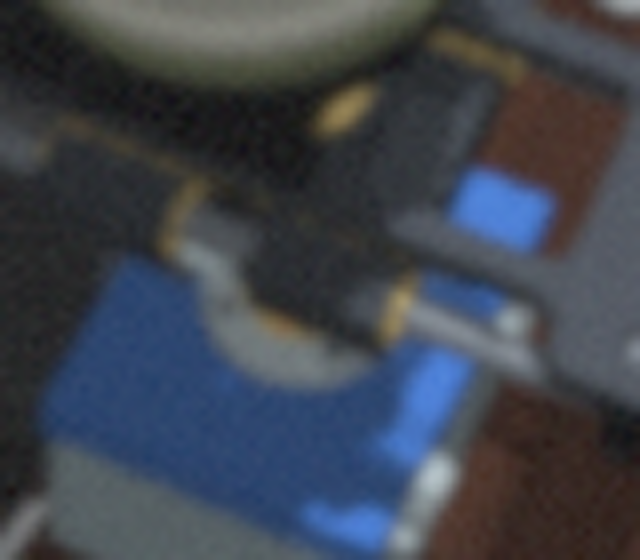

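Lateral reaction grew to (-11, -10) N, so my small side shift went the wrong way. I'll reverse it and finish the turn in small steps, watching the torque about the key.

```bash
cat > tq.py <<'E'
from h import *
F=[];M=[]
s=read_state();T=R.from_quat(s["eef_rot"]);up=-T.apply([1,0,0]);m=T.as_matrix()
print(s["time"],s["ee_pos"].round(4),s["ft_force"].round(1),"Mz key",(s["torque"]+.23*np.cross(up,s["ft_force"])).round(3),"yaw",np.degrees(np.arctan2(m[1,2],m[0,2])).round(2),s["width"])
E
python3 -m inch '[[[-0.006,-0.006,0.002,0,0,0,1],[-0.012,-0.01,0.004,0,0,-0.01,1],[-0.012,-0.01,0.004,0,0,-0.02,1],[-0.012,-0.01,0.004,0,0,-0.028,1],[-0.012,-0.01,0.004,0,0,-0.028,1]]]' 60; python3 tq.py; python3 look.py 16
```

```text
time: 14.75
ee_pos: [0.5412, 0.2791, 0.08]
eef_rot: [0.578, 0.544, -0.442, 0.418]
ft_force: [-4.5, -3.1, 18.5]
width: 0.0074
14.75 [0.5412 0.2791 0.08  ] [-4.5 -3.1 18.5] Mz key [-0.28   0.134  0.122] yaw -93.37 0.007388084348071549
14.85 [0.54124264 0.27908708 0.07996859] [-4.85133524 -3.00030187 19.11361144] [0.18621133 1.22064095 0.35894783] 0.007589665559955188 yaw -93.27599839675142 tilt 15.12307364987738 roll 0.002540399497682422 q [-0.81  0.37  0.47  1.81 -0.5   0.94 -0.15]
```

View pics/T16.png

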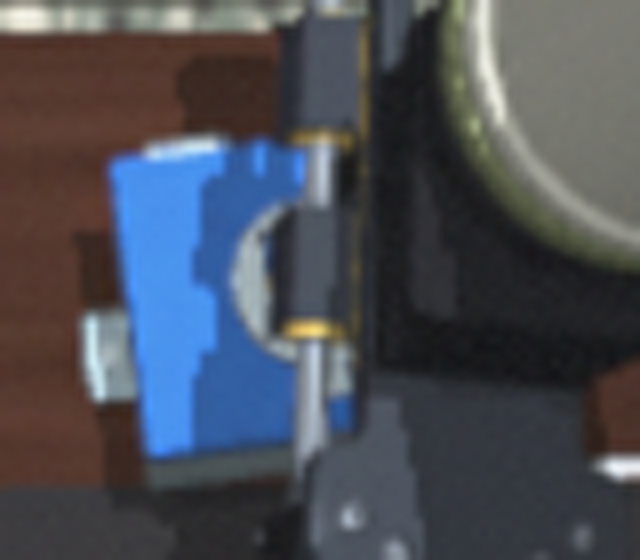

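```bash
python3 -m inch '[[[-0.003,-0.002,0,0,0,-0.003,1],[-0.003,-0.002,0,0,0,-0.006,1],[-0.003,-0.002,0,0,0,-0.006,1]]]' 60; python3 tq.py
python3 -m inch '[[[0,0,0,0,0,-0.003,1],[0,0,0,0,0,-0.006,1],[0,0,0,0,0,-0.006,1]]]' 60; python3 tq.py;  python3 -m inch '[[[0,0,0,0,0,0,1],[0,0,0,0,0,0,1]]]';python3 tq.py;
```

```text
time: 15.15
ee_pos: [0.5412, 0.279, 0.08]
eef_rot: [0.588, 0.533, -0.449, 0.41]
ft_force: [-3.5, -1.4, 18.7]
width: 0.0074
15.15 [0.5412 0.279  0.08  ] [-3.5 -1.4 18.7] Mz key [-0.425  0.147  0.174] yaw -95.46 0.007365015604482195
time: 15.45
ee_pos: [0.5412, 0.279, 0.08]
eef_rot: [0.598, 0.522, -0.457, 0.401]
ft_force: [-3.4, -1.4, 18.3]
width: 0.0072
15.45 [0.5412 0.279  0.08  ] [-3.4 -1.4 18.3] Mz key [-0.459  0.129  0.229] yaw -97.62 0.00718120978500662
time: 15.65
ee_pos: [0.5413, 0.279, 0.08]
eef_rot: [0.598, 0.522, -0.457, 0.401]
ft_force: [-3.1, -2.4, 18.6]
width: 0.0074
15.65 [0.5413 0.279  0.08  ] [-3.1 -2.4 18.6] Mz key [-0.251  0.274  0.285] yaw -97.59 0.007421084358195316
```

```bash
python3 look.py 17; python3 - <<'E'
import cv2
b=cv2.imread("pics/S17f.png");cv2.imwrite("pics/S17z.png",cv2.resize(b[170:290,190:350],None,fx=5,fy=5,interpolation=cv2.INTER_CUBIC))
a=cv2.imread("pics/top0.png");c=cv2.imread("pics/T17f.png");d=cv2.imread("pics/T14f.png")
import numpy as np
cv2.imwrite("pics/T17c.png",np.hstack([cv2.resize(i[125:165,270:310],None,fx=6.5,fy=6.5,interpolation=cv2.INTER_CUBIC) for i in(a,d,c)]))
E
```

```text
15.75 [0.54124164 0.27899627 0.07998548] [-3.86346653 -2.03255596 19.17418573] [0.32049952 0.86876889 0.50017962] 0.007366051528925134 yaw -97.58500519192772 tilt 15.142197053553875 roll 0.0028968580218810547 q [-0.83  0.35  0.48  1.83 -0.5   0.92 -0.23]
```

View pics/S17z.png

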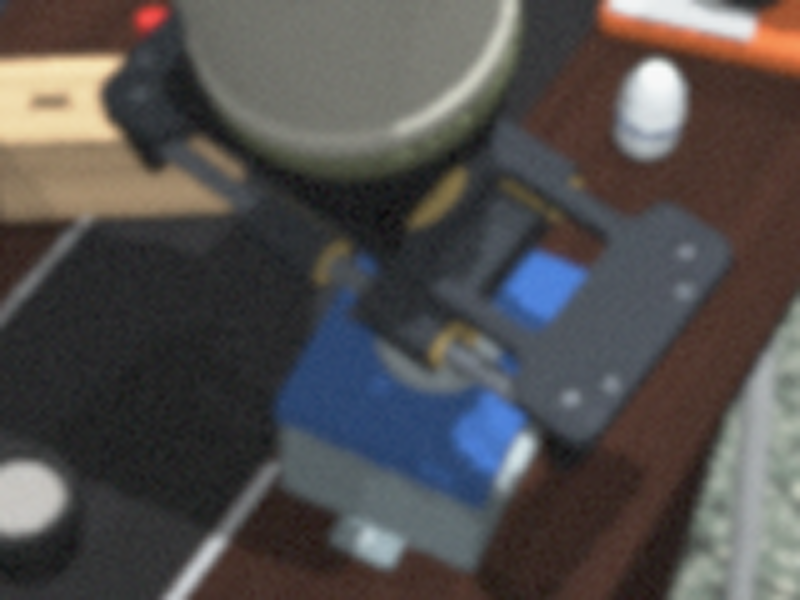

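View pics/T17c.png

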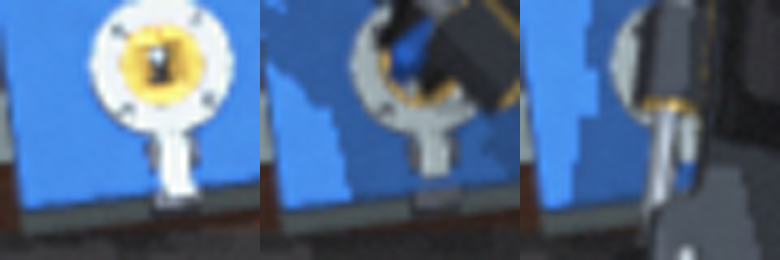

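The visible edge of the bolt has moved back about 6 px (around 12 mm, or 1.6 rad). The torque on the key rose to about 0.25 N m, which fits the stop rather than the 0.11 N m spring alone. The key is still pressed home at z 0.080 with 19 N. Handing in.

```bash
python3 -m inch '[[[0,0,0,0,0,0,1],[0,0,0,0,0,0,1],[0,0,0,0,0,0,1]]]'; python3 tq.py; python3 -c "
from bench import *
print(close_job())"
```

```text
time: 16.05
ee_pos: [0.5412, 0.279, 0.08]
eef_rot: [0.598, 0.522, -0.457, 0.401]
ft_force: [-3.3, -2.1, 18.9]
width: 0.008
16.05 [0.5412 0.279  0.08  ] [-3.3 -2.1 18.9] Mz key [-0.301  0.235  0.257] yaw -97.58 0.007999062696117607
the job is handed in; nothing more can be done
None
```

The blue key went from the stand into the blue box's lock, was pushed past both pins until its collar was seated, and was then turned clockwise. I handed the job in at 16 s, still gripping the key and holding it turned. No verdict was reported.

- **Seating:** the key met a hard stop at 32 N. The height then was TCP z 0.0798, against an expected 0.0803. At hand-in it was still there with a 19 N push and a grip width of 7.4–8 mm.
- **Turn:** the tool turned about 104°, which takes up the play in the keyway. The torque on the key rose to about 0.26 N m, above the 0.11 N m spring, so the plug should be at its stop. The visible edge of the bolt had moved back about 12 mm, or roughly 1.6 rad.
- **Less certain:** the gripper hid most of the bolt in the last pictures, so that reading comes from a small visible edge. The two cameras disagreed by up to about 2 mm on the box's position; I used the top view of key against hole.
- **Mistake corrected:** midway through the turn a small sideways shift went the wrong way. Side forces rose to (-11, -10) N until I reversed it.
- **Other objects:** the red key stayed in place when I lifted the blue one, and nothing else appeared disturbed in the later pictures. I tilted the tool 15° to keep the gripper clear of the monitor.

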